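# Hold back the belt tensioner of an edge sander

### The job

The edge sander's belt is off for a change, and its tensioner must be slackened for the new one: first slide the yellow pawl slider by its black grip fully home towards the arm's brass tooth. Then push the tensioner arm back by its red handle, past the click of the pawl, right back to its stop or nearly so. Finish while still holding the arm there with the fingers, so that the hand and not the pawl carries the spring, and leave the other things on the bench and deck alone.

Things in the scene. Friction and masses are not known exactly. Their poses are not given: they have to be found in the camera images.
- sander: orange deck with aluminium top, fixed on the bench, 250 (x) by 360 mm (y), top 28 mm high. Origin on the bench under it; at yaw 0 x points away from the robot, y left; yaw within 0.4 rad. On it: black roller 56 wide, 106 high, at x 0, y +145; steel platen 100 high at x -27, y +18 to +103; motor 62 wide, 88 high at x +88, y +162; pawl slider at x +75; arm pivot at x +75, y -70 (mm). Nothing is over 121 mm high
- tensioner_arm: blue bar 24 mm wide, top 53 mm above the bench, 150 mm from pivot to red handle, with an aluminium idler roller (44 mm wide, top 114 mm high) 85 mm from the pivot and a steel quadrant with brass tooth. Origin on the pivot axis, 38 mm above the bench; z up; at joint value 0 its axes are parallel to the sander's and the bar runs 0.35 rad from the sander's -x towards its -y
- red_handle (a point): centre of the red handle at the arm's free end: an upright round post 20 mm across, from 53 to 121 mm above the bench; this point is 87 mm up, on the post's axis, 150 mm from the pivot. It starts near the sander's front right (-x, -y) and is pushed roughly towards the sander's +y, on an arc about the pivot, 105 mm in all
- tension (a joint): angle of the tensioner arm (rad) about its upright pivot: 0 at rest, growing as it is pushed back (clockwise from above), 0.70 hard stop. The spring takes 3.5 N at the handle at 0, 10.5 N at 0.70. With the slider home the pawl rides up the tooth from about 0.1 (some 1 N more), clicks in behind it at about 0.46, and would catch the arm there if let go
- pawl_grip (a point): centre of the black upright round grip on the yellow pawl slider: 16 mm across, from 46 to 96 mm above the bench; this point is 74 mm above the bench on its axis. Slides along the sander's -y
- pawl_slider (a joint): travel of the pawl slider (m): 0 = drawn fully back, 0.030 = fully home towards the arm's tooth (hard stop), along the sander's -y. Stiff: takes about 5 N to move, and stays where it is left. Starts between 0 and 0.008
- pawl (a joint): how far the sprung pawl is pressed back into its slider (m): 0 = fully out, about 0.007 as the tooth's peak passes under it with the slider home, then it springs out again: the click
- spare_bearing_c (a point): steel ring 32 mm across, 12 mm high, lying on the sander's deck at its front left; this point is its centre. A bystander: leave alone
- oak_drawer: open oak drawer 160 x 120 x 70 mm on the bench, left; origin under its centre. A bystander: leave alone
- oak_box: oak box with lid 154 x 134 x 114 mm on the bench, right; origin under its centre. A bystander: leave alone
- top_cover: the sander's orange top cover, a flat plate 140 x 240 x 12 mm (up to 15 mm with its black inlay) lying on the bench, right; origin under its centre. A bystander: leave alone
- glue_bottle: white bottle 56 mm across, 150 mm tall, upright on the bench; origin under its centre. A bystander: leave alone
- wrench: steel wrench lying on the bench, left. A bystander: leave alone
- brush: brush lying on the bench, right. A bystander: leave alone

How it is judged (in metres and radians):
On the way, in this order (a step that is already met when the one before it is completed fails the run):
1. the pawl slider is fully home while the arm is still at rest (value of joint pawl_slider above 0.025 m and value of joint tension below 0.1 rad), for 0.2 s.
2. the pawl rides up on the tooth (value of joint pawl above 0.0025 m).
3. the arm is pushed past the click, the pawl sprung out behind the tooth (value of joint tension above 0.5 rad and value of joint pawl below 0.002 m), for 0.2 s.
At the end, for the whole second after the job is handed in: The arm is held still at more than 0.56 rad (the pawl alone would hold it at about 0.45, the stop is 0.70) with the fingers pressing on it with more than 3 N, the pawl slider is home (over 25 of its 30 mm) and the pawl is out behind the tooth (pressed in less than 2 mm) (value of joint tension above 0.56 rad and velocity of joint tension between -0.1 and 0.1 rad/s and value of joint pawl_slider above 0.025 m and value of joint pawl below 0.002 m and contact force between the fingers and tensioner_arm above 3 N); the arm keeps its last pose, push and grip.
It fails at once if a bystander is moved more than 25 mm (distance of any of spare_bearing_c, oak_drawer, oak_box, top_cover, glue_bottle, wrench, brush from where it was at the start of the episode above 0.025 m).
It also fails if it takes over 48 s, if anything falls off the work surface, if the arm or the gripper's body presses on something with over 40 N, if the wrist force passes 120 N, or if a joint passes its speed limit or range.

### The arm

A 6-joint arm with a two-finger parallel gripper is mounted at the origin on the work surface. World frame = base frame: x ahead of the robot, y to its left, z up, the work surface at z = 0. Lengths are in mm, angles in rad, forces in N, time in s.
With the tool pointing down it reaches from about 250 to 725 mm from the base axis. Payload 4 kg.
Tool frame: the origin (TCP) lies between the finger pads; the fingertips stand 25 mm ahead of it and the grasp point (between the pads) lies 6 mm ahead of it (finger_overhang is the distance from the TCP to the fingertips, in mm); z points along the fingers, y is the direction in which the jaws open and shut (so a half turn about z gives the same grasp; the last joint's range is limited). The gripper opens to 85 mm and grips with 20 to 120 N. Pads are 22 mm wide; open, the fingers measure 114 mm over their backs; the gripper's body (76 mm by 85 mm) begins 54 mm behind the grasp point. The pads swing forward as they close: fully open they stand 13 mm farther back than shut.
Start: joints at [1.275, 0.241, 0.005, 1.335, 0, 1.571], TCP at [145.751, 478.285, 256.306] pointing down, gripper open.
Joint ranges: [-2.72, 2.72], [-1.05, 1.87], [-1.09, 1.28], [-1.99, 2.15], [-1.42, 1.44], [-3.14, 3.14]. Speed limits (rad/s): [2.79, 2.79, 3.14, 3.14, 3.14, 3.14].

### API

Orientations are given as a 3x3 rotation matrix whose columns are the frame's x, y, z axes.
In Python, from station import sense, read_camera, finish_job, finger_overhang gives the robot as it stands. The module is installed in compiled form; this text tells all that it offers.
- The arm moves only by the tool arm_command, never from a script. Its argument "commands" is a list of rows, each a list of 2 entries, a list of its own where there are three numbers: the shift along the tool's x, y, z in m, then the turn about the tool's z in degrees. A call has 1 to 20 rows; each row shifts and turns the pose as measured when the row begins, along the tool's axes as they then stand; what a row does not reach is not made up. A row lasts 1/8 s, in which the tool goes at most 62.5 mm and 10.7 degrees, less where a joint would pass 70% of its speed; a pose out of reach is approached as far as the arm can. A call with a gripper value outside its range is refused whole. "fingers" is the opening, from 0 (shut) to 1 (fully open), set as the call begins (left out, the last holds). The fingers move at their own pace and stop on an object; "force" is the grip in N (left out, the last holds). Time passes only in rows, so rows that do not move let the fingers close. It gives the time, the measured TCP pose, the force and the opening at its end, in the units of the state.
- sense(): the state, without advancing time (a new reading comes with each control period).
- read_camera(name): name is "scene" or "top" or "wrist"; returns a dict with "pixels" (400x640x3 uint8, red, green, blue), "fx", "fy", "cx", "cy" (pixels), "k1" (the pictures are not rectified: a ray, as slopes to the right and down, at radius r is drawn at 1 + k1 r^2 times it, then the intrinsics apply), "rvec" (rotation vector, rad) and "tvec" (3), from world to camera coordinates, as OpenCV has them; the wrist camera has in their place "mount" (4x4, takes a point from camera to tool coordinates, whose origin is the TCP and whose axes are the flange's). Camera axes: x right, y down, z forward; pixel columns grow to the right and rows downward; lengths in mm; the calibration is good to about 2 mm. A picture is of the moment at which its call begins: read the wrist's pose just before it. There is no depth.
- finish_job(): hands the job in, once; it reports no verdict.
The state is a dict: "t": time; "joints": joint angles; "qd": joint speeds; "joint_efforts": joint torques, N m; "tool_pos": TCP position; "eef_rot": TCP orientation; "ft_force": force on the tool from outside, world axes, zero at the start; "moment": the same for the moment, N m; "opening": opening from 0.0 (shut) to 1.0 (fully open).
Only numpy, scipy, OpenCV 4.12 (cv2) and the standard library are available. Lean on these libraries where they do the work, as an engineer would, in place of code of your own. Each camera call takes 0.05 s, during which the arm holds its last target.

## Working session

There is one attempt and no reset: what is moved stays moved. The work goes in short steps, Python scripts to look and compute and a tool call to move; the robot and the scene stay as the last step left them, time stands still between calls to the robot, and variables do not carry over. Pictures are saved under pics/ and viewed, and the job is handed in when it is done.

Besides the shell and the picture viewer there is one more tool, called after "Request:" by a JSON object that holds its "op" and its "data", one argument or row to a line. arm_command: Moves the arm, as the interface text tells. Its arguments: {"type":"object","properties":{"commands":{"type":"array","items":{"type":"array"}},"fingers":{"type":"number"},"force":{"type":"number"}},"required":["commands"]}

```bash
mkdir -p pics
python3 - <<'E'
from station import *
import cv2
s=sense();print(s)
for n in("scene","top","wrist"):
    c=read_camera(n);cv2.imwrite(f"pics/{n}0.png",c["pixels"][:,:,::-1]);print(n,{k:v for k,v in c.items() if k!="pixels"})
print(sense()["t"])
E
```

```text
{'t': 0.0, 'joints': array([ 1.27500281e+00,  2.41427282e-01,  3.67768019e-03,  1.33520975e+00,
       -8.11980914e-06,  1.57078587e+00]), 'qd': array([-0.00071063,  0.00077563,  0.00113184,  0.00168474, -0.00079793,
       -0.00021168]), 'joint_efforts': array([ 5.56987015e-04, -3.72315037e+01,  2.52410334e+01,  1.68899941e-02,
       -1.01510045e-04, -7.72108905e-06]), 'tool_pos': array([145.57523137, 477.70594929, 255.38801337]), 'eef_rot': array([[-9.56574187e-01,  2.91488312e-01, -6.22750928e-04],
       [ 2.91488977e-01,  9.56571945e-01, -2.07144925e-03],
       [-8.09718066e-06, -2.16301992e-03, -9.99997661e-01]]), 'ft_force': array([-0.09871104, -0.68170075,  0.08677104]), 'moment': array([ 0.0051059 ,  0.01159895, -0.02588417]), 'opening': 1.0033330713951867}
scene {'fx': 455.0839672856787, 'fy': 455.0839672856787, 'cx': 321.9990414022127, 'cy': 199.10701233784306, 'k1': 0.005201151151696712, 'rvec': array([ 1.25598925,  2.54168483, -0.68355814]), 'tvec': array([ 291.83172248, -279.66365163, 1470.81236075])}
top {'fx': 376.61817008864887, 'fy': 376.61817008864887, 'cx': 321.3977733442796, 'cy': 201.14053012088175, 'k1': -0.07292135666023257, 'rvec': array([ 2.18037282, -2.18596327,  0.1388266 ]), 'tvec': array([ -32.13598886,  487.91535278, 1084.97137141])}
wrist {'fx': 307.2341123982587, 'fy': 307.2341123982587, 'cx': 322.91268170527894, 'cy': 199.3505300452156, 'k1': 0.020752830230619853, 'mount': array([[-4.38881224e-04, -9.64882476e-01, -2.62681586e-01,
         6.70900287e+01],
       [ 9.99999791e-01, -5.48023525e-04,  3.42228644e-04,
        -2.44261316e-01],
       [-4.74166110e-04, -2.62681381e-01,  9.64882515e-01,
        -1.16413020e+02],
       [ 0.00000000e+00,  0.00000000e+00,  0.00000000e+00,
         1.00000000e+00]])}
0.15
```

View pics/scene0.png

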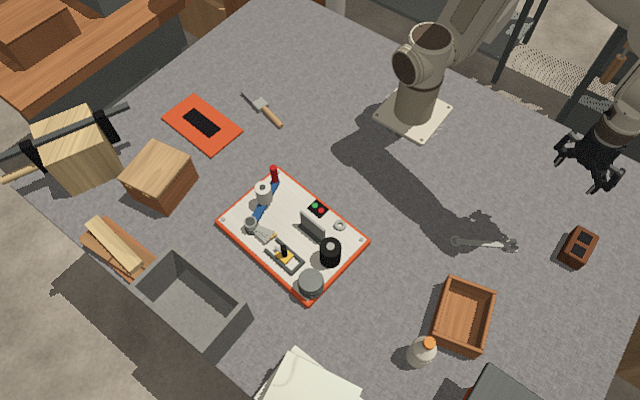

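View pics/top0.png

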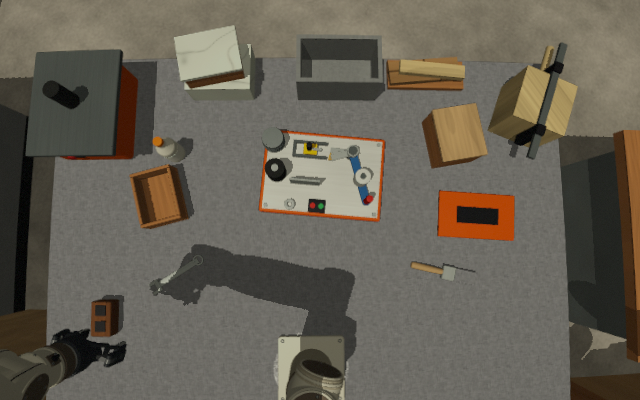

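View pics/wrist0.png

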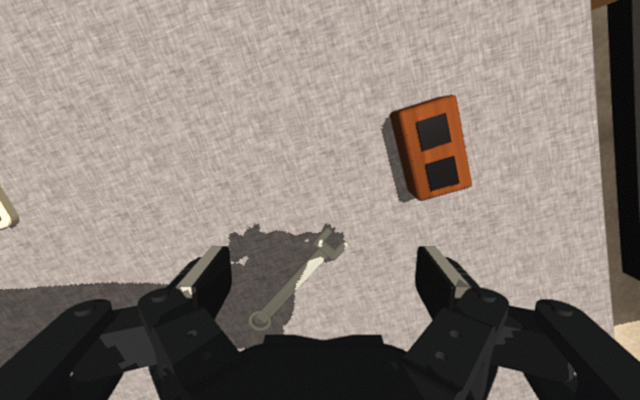

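The scene view shows the sander in the middle (red handle about (275,173), yellow slider about (285,258)). In the top view the deck spans columns 260–384 and rows 130–220, with the handle at (369,198) and the grip at (311,147). Next I measure these points.

```bash
cat > h.py <<'E'
from station import *
import numpy as np, cv2
def cam(n):
    c=read_camera(n); return c
def pose(c,s=None):
    if "rvec" in c:
        R=cv2.Rodrigues(np.array(c["rvec"]))[0]; return R.T, -R.T@np.array(c["tvec"])
    M=np.array(c["mount"]);E=np.array(s["eef_rot"]);return E@M[:3,:3], E@M[:3,3]+np.array(s["tool_pos"])
def ray(c,u,v,s=None):
    x=(u-c["cx"])/c["fx"];y=(v-c["cy"])/c["fy"];r=np.hypot(x,y);q=r
    for _ in range(20): q=r/(1+c["k1"]*q*q)
    f=q/r if r>0 else 1
    R,o=pose(c,s);d=R@np.array([x*f,y*f,1]);return o,d/np.linalg.norm(d)
def plane(c,u,v,z,s=None):
    o,d=ray(c,u,v,s);return o+d*(z-o[2])/d[2]
def tri(rs):
    A=sum(np.eye(3)-np.outer(d,d) for o,d in rs);b=sum((np.eye(3)-np.outer(d,d))@o for o,d in rs)
    p=np.linalg.solve(A,b);return p,[np.linalg.norm(np.cross(p-o,d)) for o,d in rs]
def proj(c,P,s=None):
    R,o=pose(c,s);p=R.T@(np.array(P)-o);x,y=p[:2]/p[2];f=1+c["k1"]*(x*x+y*y)
    return c["cx"]+c["fx"]*x*f,c["cy"]+c["fy"]*y*f
def blobs(px,lo,hi,roi=None,amin=8):
    h=cv2.cvtColor(px,cv2.COLOR_RGB2HSV);m=cv2.inRange(h,np.array(lo),np.array(hi))
    n,l,st,ce=cv2.connectedComponentsWithStats(m)
    return m,[(tuple(st[i][:5]),ce[i].round(1)) for i in range(1,n) if st[i][4]>=amin]
E
python3 - <<'E'
from h import *
for n,b in(("top",(250,120,145,110)),("scene",(205,155,175,160))):
    c=cam(n);px=c["pixels"];x,y,w,h=b
    cv2.imwrite(f"pics/{n}z.png",cv2.resize(px[y:y+h,x:x+w,::-1],None,fx=4.5 if n=="scene" else 5.4,fy=4.5 if n=="scene" else 5.4,interpolation=cv2.INTER_CUBIC)[:600,:800])
    m,B=blobs(px,(5,180,120),(14,255,255),amin=40)
    for q in B: print(n,"orange",q)
    for q in blobs(px,(174,150,60),(180,255,255))[1]+blobs(px,(0,200,60),(4,255,255))[1]: print(n,"red",q)
    for q in blobs(px,(18,150,80),(32,255,255))[1]: print(n,"yel",q)
    k=np.zeros_like(m);k[y:y+h,x:x+w]=m[y:y+h,x:x+w]
    hull=cv2.convexHull(np.argwhere(k>0)[:,::-1].astype(np.int32))
    if n=="top": print(cv2.minAreaRect(hull))
    ap=cv2.approxPolyDP(hull,4,True)[:,0];print(ap.tolist())
E
```

```text
top orange ((np.int32(259), np.int32(131), np.int32(126), np.int32(90), np.int32(798)), array([325. , 185.8]))
top orange ((np.int32(438), np.int32(191), np.int32(76), np.int32(50), np.int32(2746)), array([475.5, 215.5]))
top red ((np.int32(67), np.int32(157), np.int32(9), np.int32(2), np.int32(15)), array([ 70.8, 157.5]))
top red ((np.int32(364), np.int32(196), np.int32(8), np.int32(8), np.int32(44)), array([367.7, 199.3]))
top red ((np.int32(310), np.int32(203), np.int32(5), np.int32(5), np.int32(20)), array([312. , 204.9]))
top yel ((np.int32(303), np.int32(143), np.int32(14), np.int32(12), np.int32(81)), array([308.6, 150.4]))
top yel ((np.int32(312), np.int32(143), np.int32(6), np.int32(5), np.int32(21)), array([314.1, 145.3]))
((322.0240478515625, 174.93960571289062), (121.02509307861328, 82.13617706298828), 5.000644207000732)
[[384, 141], [378, 220], [259, 209], [265, 148], [287, 131]]
scene orange ((np.int32(162), np.int32(93), np.int32(81), np.int32(65), np.int32(630)), array([199.9, 121.8]))
scene orange ((np.int32(180), np.int32(116), np.int32(40), np.int32(26), np.int32(95)), array([199.3, 129.4]))
scene orange ((np.int32(277), np.int32(167), np.int32(93), np.int32(126), np.int32(304)), array([338.1, 243.7]))
scene orange ((np.int32(215), np.int32(216), np.int32(104), np.int32(91), np.int32(452)), array([263.5, 264.3]))
scene red ((np.int32(274), np.int32(170), np.int32(3), np.int32(5), np.int32(9)), array([275.3, 171.4]))
scene red ((np.int32(271), np.int32(173), np.int32(7), np.int32(9), np.int32(29)), array([274.2, 177.5]))
scene yel ((np.int32(275), np.int32(250), np.int32(19), np.int32(14), np.int32(79)), array([282.7, 256.6]))
[[369, 243], [306, 306], [215, 222], [208, 155], [280, 168]]
```

View pics/topz.png

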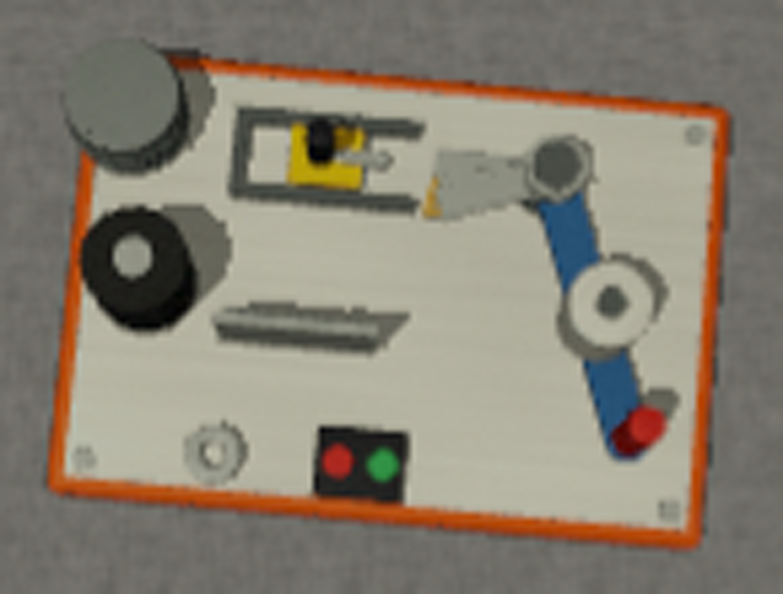

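View pics/scenez.png

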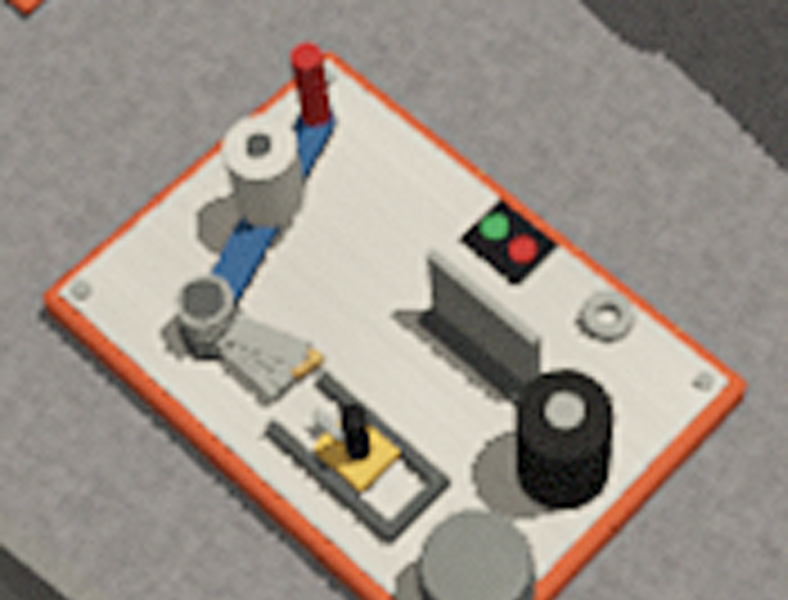

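Run:
```python
from h import *
T=cam("top");S=cam("scene")
t=lambda U,V:((U+.5)/5.4-.5+250,(V+.5)/5.4-.5+120)
q=lambda U,V:((U+.5)/4.5-.5+205,(V+.5)/4.5-.5+155)
C=[plane(T,*t(*p),28)[:2] for p in((50,491),(697,548),(728,108))]
C2=[plane(S,*q(*p),28)[:2] for p in((744,384),(326,55),(46,297))]
for C_ in (C,C2):
    fl,fr,br=C_;print(np.round(C_,1).tolist(),np.linalg.norm(fl-fr),np.linalg.norm(fr-br))
    d=fl-fr;e=br-fr;y1=np.arctan2(-d[0],d[1]);y2=np.arctan2(e[1],e[0]);print("yaw",y1,y2,"ctr",(fl+br)/2)
for nm,a,b,z in(("handle",(647,425),(306,54),121),("grip",(321,131),(351,408),96),("roller",(611,302),(259,146),114),("pivot",(558,163),(205,297),60)):
    print(nm,tri([ray(T,*t(*a)),ray(S,*q(*b))]),plane(T,*t(*a),z).round(1),plane(S,*q(*b),z).round(1))
cen=((C[0]+C[2])/2+(C2[0]+C2[2])/2)/2
for yaw in(-0.09,-0.1,-.08):
  c,s=np.cos(yaw),np.sin(yaw);R=np.array([[c,-s],[s,c]])
  piv=cen+R@[75,-70];h=piv+R@(150*np.array([-np.cos(.35),-np.sin(.35)]));print(yaw,"piv",piv,"handle",h,"slider x line at y=60",cen+R@[75,60])
  h7=piv+R@(150*np.array([-np.cos(.35-.7),-np.sin(.35-.7)]));print("h.7",h7, "bearing?", cen+R@[-90,90])
print(plane(T,*t(215,452),40))
```

```text
[[460.2, 149.7], [428.4, -201.5], [673.7, -224.0]] 352.67562414883565 246.27797609282092
yaw -0.0902012172109293 -0.09125489103306983 ctr [566.91705516 -37.11373449]
[[468.2, 152.7], [439.1, -196.9], [677.7, -217.7]] 350.80212810125045 239.53754518647335
yaw -0.08292353683440848 -0.08681492111663966 ctr [572.94507291 -32.500598  ]
handle (array([ 486.44907695, -161.61473685,  116.43315575]), [np.float64(0.30391560928454747), np.float64(0.3039156092845635)]) [ 485.8 -160.6  121. ] [ 488.7 -159.5  121. ]
grip (array([641.95995417,   2.15714146,  97.50444502]), [np.float64(0.5178632598960637), np.float64(0.5178632598961244)]) [642.    2.6  96. ] [641.8   1.2  96. ]
roller (array([ 549.92983731, -144.93851063,  109.92594178]), [np.float64(0.1023257060941505), np.float64(0.10232570609429242)]) [ 549.3 -144.5  114. ] [ 551.5 -142.8  114. ]
pivot (array([ 631.55211916, -122.89191131,   68.61476277]), [np.float64(0.8562812369128602), np.float64(0.8562812369130021)]) [ 634.1 -124.6   60. ] [ 628.6 -126.1   60. ]
-0.09 piv [ 638.33602056 -111.26474875] handle [ 493.37752384 -149.82683153] slider x line at y=60 [650.02023196  18.20910655]
h.7 [502.62327108 -47.37382899] bearing? [488.38438749  62.91764915]
-0.1 piv [ 637.56803726 -111.94496406] handle [ 492.23117401 -149.05555795] slider x line at y=60 [650.54638143  17.40557742]
h.7 [502.50097191 -46.70013395] bearing? [489.36569665  63.72821613]
-0.08 piv [ 639.09716343 -110.57688773] handle [ 494.53152897 -150.58660324] slider x line at y=60 [649.48607364  19.00733408]
h.7 [502.75230098 -48.04626737] bearing? [487.41123292  62.09730978]
[480.13946998  59.83781442  40.        ]
```

The handle (486,-161), idler (550,-144.5) and pivot (632,-124) agree with the given 65, 85 and 150 mm spacings, and yaw is about -0.09. I'm moving over the sander for a wrist view, with the jaws along the sander's y.

Request:
{"op": "arm_command", "data": {
  "commands": [
    [[0, 0, 0], -6],
    [[0, 0, 0], -6],
    [[-0.038, -0.04, 0], 0],
    [[-0.038, -0.04, 0], 0],
    [[-0.038, -0.04, 0], 0],
    [[-0.038, -0.04, 0], 0],
    [[-0.038, -0.04, 0], 0],
    [[-0.038, -0.04, 0], 0],
    [[-0.038, -0.04, 0], 0],
    [[-0.038, -0.04, 0], 0],
    [[-0.038, -0.04, 0], 0],
    [[-0.038, -0.04, 0], 0],
    [[-0.038, -0.04, 0], 0]
  ],
  "fingers": 0.5,
  "force": 30
}}

```text
t: 1.98
tool_pos: [539.8, -2.8, 257.3]
eef_rot: [[-0.998, 0.07, 0.007], [0.07, 0.998, 0.004], [-0.006, 0.005, -1.0]]
ft_force: [0.1, 0.7, -0.1]
opening: 0.5
```

Run:
```python
from h import *
s=sense();c=cam("wrist");cv2.imwrite("pics/w1.png",c["pixels"][:,:,::-1]);print(s["t"],s["joints"].round(2),s["tool_pos"],s["eef_rot"].round(3),s["opening"],s["ft_force"])
np.save("s1.npy",dict(s=s,c=c),allow_pickle=True)
```

```text
1.975 [-0.01  0.31  0.11  1.36  0.    0.06] [539.81663137  -2.8458731  257.2973541 ] [[-0.998  0.07   0.007]
 [ 0.07   0.998  0.004]
 [-0.006  0.005 -1.   ]] 0.5004503889617252 [ 0.05317072  0.67878079 -0.0572374 ]
```

View pics/w1.png

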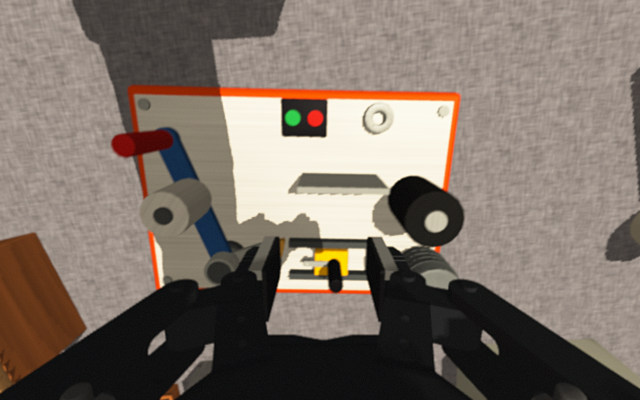

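The wrist view shows the handle top at about (123,145), the idler top at (163,216), the black grip's top end at about (336,285), and the front deck corners at (130,88) and (459,95).

Run:
```python
from h import *
D=np.load("s1.npy",allow_pickle=True).item();s,c=D["s"],D["c"]
cv2.imwrite("pics/w1z.png",cv2.resize(c["pixels"][230:310,250:400,::-1],None,fx=5,fy=5,interpolation=cv2.INTER_CUBIC))
for nm,u,v,z in(("handle",122,145,121),("idler",163,216,114),("grip",336,285,96),("broller",437,222,106),("fr",130,88,28),("fl",459,95,28)):print(nm,plane(c,u,v,z,s).round(1))
print(proj(c,[486,-160.8,121],s),proj(c,[642,2,96],s))
```

```text
handle [ 485.7 -160.1  121. ]
idler [ 549.5 -144.3  114. ]
grip [640.3   4.2  96. ]
broller [575.7 100.7 106. ]
fr [ 433.2 -196.6   28. ]
fl [463.9 148.4  28. ]
(np.float64(121.20362680309145), np.float64(145.4225261801314)) (np.float64(333.9688409584665), np.float64(286.60330608926506))
```

View pics/w1z.png

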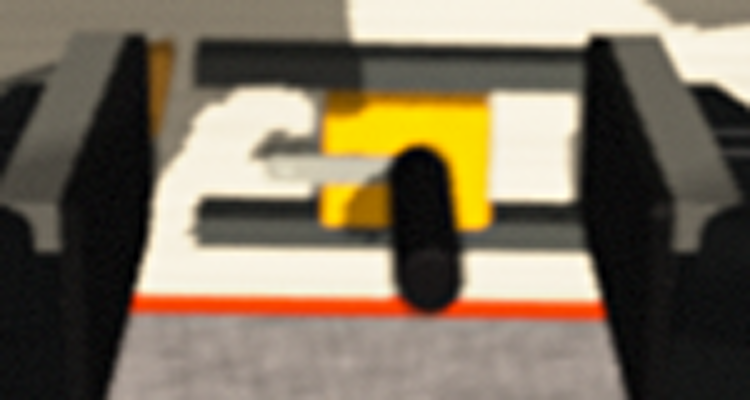

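Request:
{"op": "arm_command", "data": {
  "commands": [
    [[-0.035, 0.004, 0], -1.2],
    [[-0.035, 0.004, 0], 0],
    [[-0.031, 0.004, 0], 0],
    [[0, 0, 0.04], 0],
    [[0, 0, 0.04], 0],
    [[0, 0, 0.025], 0],
    [[0, 0, 0], 0]
  ]
}}

```text
t: 2.9
tool_pos: [650.3, -4.8, 147.5]
eef_rot: [[-0.998, 0.06, 0.009], [0.06, 0.998, -0.0], [-0.009, 0.0, -1.0]]
ft_force: [-0.6, -0.1, 0.3]
opening: 0.501
```

Run:
```python
from h import *
s=sense();c=cam("wrist");cv2.imwrite("pics/w2.png",c["pixels"][:,:,::-1]);print(s["t"],s["tool_pos"],s["eef_rot"].round(3))
print(proj(c,[641.5,3,96],s))
c=cam("top");cv2.imwrite("pics/t2.png",cv2.resize(c["pixels"][110:230,240:400,::-1],None,fx=5,fy=5))
```

```text
2.9 [650.29808959  -4.82064841 147.48127629] [[-0.998  0.06   0.009]
 [ 0.06   0.998 -0.   ]
 [-0.009  0.    -1.   ]]
(np.float64(335.56296587808447), np.float64(218.99227576277974))
```

View pics/w2.png

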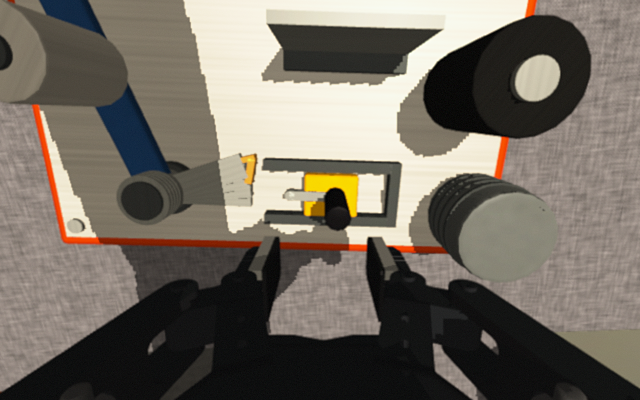

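Request:
{"op": "arm_command", "data": {
  "commands": [
    [[0.011, 0.008, 0], -1.8],
    [[0, 0, 0], 0],
    [[0, 0, 0.025], 0],
    [[0, 0, 0.025], 0],
    [[0, 0, 0.01], 0],
    [[0, 0, 0], 0]
  ]
}}

```text
t: 3.75
tool_pos: [646.7, 5.3, 98.6]
eef_rot: [[-0.999, 0.024, 0.03], [0.024, 1.0, -0.0], [-0.03, 0.0, -1.0]]
ft_force: [-0.4, -0.5, 1.1]
opening: 0.498
```

Run:
```python
from h import *
s=sense();c=cam("wrist");cv2.imwrite("pics/w3.png",c["pixels"][:,:,::-1]);print(s["t"],s["tool_pos"],s["eef_rot"].round(3),s["ft_force"])
```

```text
3.75 [646.72504461   5.28306267  98.62556654] [[-0.999  0.024  0.03 ]
 [ 0.024  1.    -0.   ]
 [-0.03   0.    -1.   ]] [-0.42367472 -0.45369416  1.0521954 ]
```

View pics/w3.png

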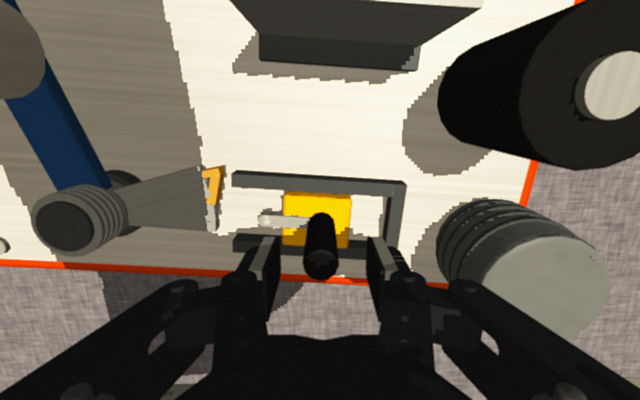

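Request:
{"op": "arm_command", "data": {
  "commands": [
    [[0.007, 0, 0.005], 3.8],
    [[0.001, 0, 0.008], 0],
    [[0, 0, 0], 0],
    [[0, 0, 0], 0]
  ]
}}

```text
t: 4.3
tool_pos: [642.4, 5.5, 89.7]
eef_rot: [[-0.995, 0.09, 0.039], [0.091, 0.996, -0.0], [-0.039, 0.003, -0.999]]
ft_force: [0.6, -0.2, -0.0]
opening: 0.502
```

Request:
{"op": "arm_command", "data": {
  "commands": [
    [[0, 0, 0], 0],
    [[0, 0, 0], 0],
    [[0, 0, 0], 0],
    [[0, 0, 0], 0]
  ],
  "fingers": 0,
  "force": 30
}}

```text
t: 4.8
tool_pos: [642.9, 5.1, 90.2]
eef_rot: [[-0.995, 0.09, 0.04], [0.09, 0.996, -0.001], [-0.039, 0.002, -0.999]]
ft_force: [0.7, 0.2, 0.0]
opening: 0.175
```

Run:
```python
from h import *
s=sense();c=cam("wrist");cv2.imwrite("pics/w4.png",c["pixels"][:,:,::-1]);print(s["t"],s["tool_pos"],s["eef_rot"].round(3),s["ft_force"],s["opening"])
```

```text
4.8 [642.8585629    5.11913949  90.23277803] [[-0.995  0.09   0.04 ]
 [ 0.09   0.996 -0.001]
 [-0.039  0.002 -0.999]] [0.73727943 0.1630396  0.04724277] 0.17485494933280704
```

View pics/w4.png

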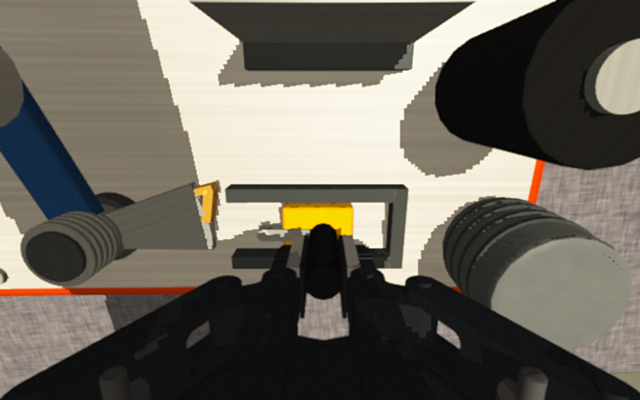

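The grip is held (opening about 15 mm, and the post is 16 mm). Now I slide it home.

Request:
{"op": "arm_command", "data": {
  "commands": [
    [[0, -0.006, 0], 0],
    [[0, -0.006, 0], 0],
    [[0, -0.006, 0], 0],
    [[0, -0.006, 0], 0],
    [[0, -0.004, 0], 0]
  ]
}}

```text
t: 5.48
tool_pos: [640.9, -16.6, 90.3]
eef_rot: [[-0.996, 0.083, 0.041], [0.084, 0.996, 0.012], [-0.04, 0.015, -0.999]]
ft_force: [0.5, 5.1, -0.3]
opening: 0.175
```

Moved 22 mm at 5 N. I keep going to the stop.

Request:
{"op": "arm_command", "data": {
  "commands": [
    [[0, -0.005, 0], 0],
    [[0, -0.005, 0], 0],
    [[0, -0.005, 0], 0],
    [[0, -0.005, 0], 0]
  ]
}}

```text
t: 5.98
tool_pos: [640.5, -20.2, 90.3]
eef_rot: [[-0.997, 0.069, 0.043], [0.071, 0.996, 0.044], [-0.04, 0.047, -0.998]]
ft_force: [0.6, 15.7, -0.3]
opening: 0.18
```

Run:
```python
from h import *
s=sense();c=cam("wrist");cv2.imwrite("pics/w5.png",c["pixels"][:,:,::-1]);print(s["t"],s["tool_pos"],s["ft_force"],s["opening"])
```

```text
5.975 [640.53391919 -20.1961262   90.31387609] [ 0.62628495 15.74725062 -0.260096  ] 0.1800347893097877
```

View pics/w5.png

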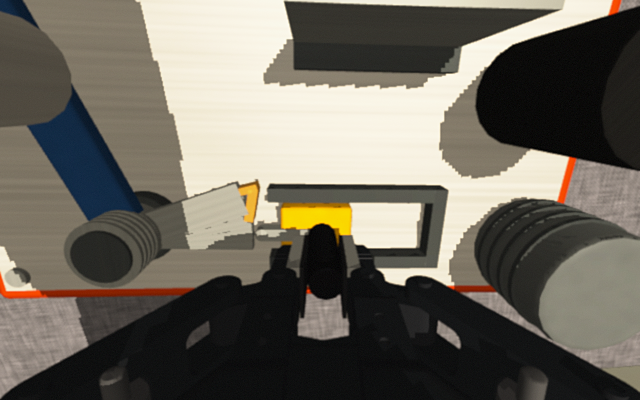

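The force rose to 16 N at 25 mm of travel, so the slider is at its hard stop. I'm releasing and rising.

Request:
{"op": "arm_command", "data": {
  "commands": [
    [[0, 0.001, 0], 0],
    [[0, 0, 0], 0],
    [[0, 0, 0], 0],
    [[0, 0, -0.03], 0],
    [[0, 0, -0.04], 0],
    [[0, 0, -0.04], 0],
    [[0, 0, -0.02], 0],
    [[0, 0, 0], 0]
  ],
  "fingers": 0.5
}}

```text
t: 7.02
tool_pos: [633.9, -30.2, 222.6]
eef_rot: [[-0.996, 0.075, 0.041], [0.076, 0.996, 0.039], [-0.038, 0.042, -0.998]]
ft_force: [-0.3, 0.1, 0.1]
opening: 0.502
```

Run:
```python
from h import *
s=sense();c=cam("wrist");cv2.imwrite("pics/w6.png",c["pixels"][:,:,::-1]);print(s["t"],s["tool_pos"],s["eef_rot"].round(3),s["ft_force"],s["opening"])
print(proj(c,[638,-21.5,96],s),proj(c,[486,-160.5,121],s))
```

```text
7.025 [633.85956421 -30.15157544 222.55867405] [[-0.996  0.075  0.041]
 [ 0.076  0.996  0.039]
 [-0.038  0.042 -0.998]] [-0.2786067   0.0578191   0.07718456] 0.50201872771317
(np.float64(327.3834005452348), np.float64(198.8699094726316)) (np.float64(69.29018576335443), np.float64(-20.331838003334326))
```

View pics/w6.png

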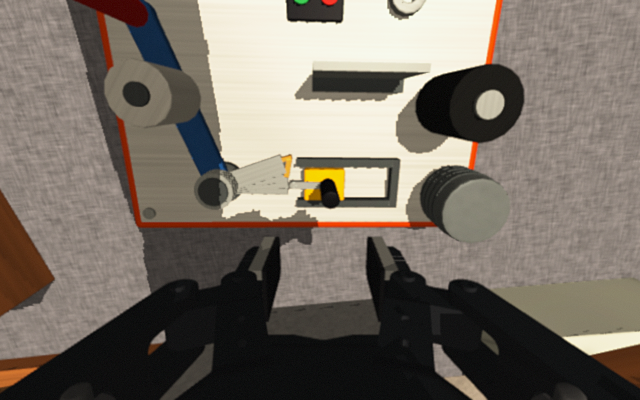

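The yellow slider now sits at the tooth end of its frame. Next I move over the handle, with the jaws along its arc.

Request:
{"op": "arm_command", "data": {
  "commands": [
    [[0, 0, 0], -9.7],
    [[0, 0, 0], -9.7],
    [[0.035, -0.0175, 0], 0],
    [[0.035, -0.0175, 0], 0],
    [[0.035, -0.0175, 0], 0],
    [[0.035, -0.0175, 0], 0],
    [[0.02, -0.01, 0], 0],
    [[0, 0, 0], 0],
    [[0, 0, 0], 0]
  ]
}}

```text
t: 8.2
tool_pos: [490.0, -153.3, 195.7]
eef_rot: [[-0.963, -0.269, 0.014], [-0.269, 0.962, 0.042], [-0.025, 0.037, -0.999]]
ft_force: [-0.2, -0.1, 0.2]
opening: 0.502
```

Run:
```python
from h import *
s=sense();c=cam("wrist");cv2.imwrite("pics/w7.png",c["pixels"][:,:,::-1]);print(s["t"],s["tool_pos"],s["eef_rot"].round(3),s["ft_force"],s["opening"])
print(proj(c,[486,-160.5,121],s))
print(s["eef_rot"].T@(np.array([486,-160.5,87+6])-s["tool_pos"]))
```

```text
8.2 [ 490.010787   -153.34899779  195.74977104] [[-0.963 -0.269  0.014]
 [-0.269  0.962  0.042]
 [-0.025  0.037 -0.999]] [-0.23265611 -0.12262828  0.16363893] 0.5017865915131178
(np.float64(309.4071161888816), np.float64(210.49951082611904))
[  8.34610457  -9.61574145 102.2869432 ]
```

View pics/w7.png

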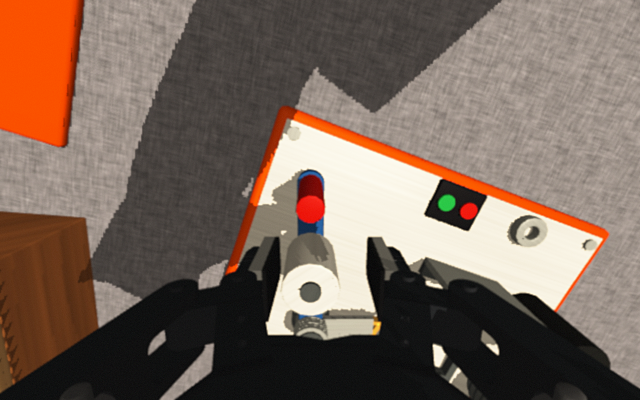

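The handle top is at (311,208) against the predicted (309,210.5). I'm descending around it and closing.

Request:
{"op": "arm_command", "data": {
  "commands": [
    [[0.009, -0.009, 0], 0],
    [[0, 0, 0], 0],
    [[0, 0, 0.025], 0],
    [[0, 0, 0.025], 0],
    [[0, 0, 0.02], 0],
    [[0, 0, 0], 0]
  ]
}}

```text
t: 9.0
tool_pos: [487.4, -160.9, 123.8]
eef_rot: [[-0.962, -0.273, 0.017], [-0.272, 0.961, 0.042], [-0.028, 0.036, -0.999]]
ft_force: [0.0, -0.1, -0.4]
opening: 0.497
```

Run:
```python
from h import *
s=sense();c=cam("wrist");cv2.imwrite("pics/w8.png",c["pixels"][:,:,::-1]);print(s["t"],s["tool_pos"],s["eef_rot"].round(3),s["ft_force"],s["opening"])
print(proj(c,[486,-160.5,121],s))
print(s["eef_rot"].T@(np.array([486,-160.5,87+6])-s["tool_pos"]))
```

```text
9.0 [ 487.37566499 -160.90283724  123.81760791] [[-0.962 -0.273  0.017]
 [-0.272  0.961  0.042]
 [-0.028  0.036 -0.999]] [ 0.04335069 -0.07514234 -0.44864852] 0.4974562502708826
(np.float64(323.9764141772623), np.float64(274.1221860467896))
[ 2.06295473 -0.33994355 30.77999912]
```

View pics/w8.png

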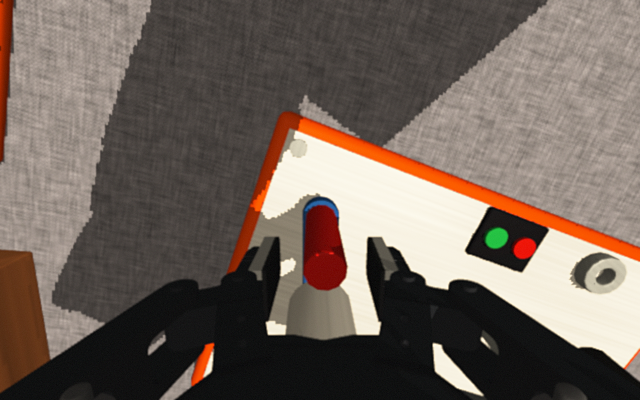

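Request:
{"op": "arm_command", "data": {
  "commands": [
    [[0.002, -0.001, 0.02], 0],
    [[0.001, 0, 0.012], 0],
    [[0, 0, 0], 0]
  ]
}}

```text
t: 9.43
tool_pos: [489.1, -162.5, 95.4]
eef_rot: [[-0.961, -0.274, 0.025], [-0.273, 0.961, 0.039], [-0.035, 0.031, -0.999]]
ft_force: [-0.2, 0.4, 0.1]
opening: 0.5
```

Request:
{"op": "arm_command", "data": {
  "commands": [
    [[0, 0, 0], 0],
    [[0, 0, 0], 0],
    [[0, 0, 0], 0],
    [[0, 0, 0], 0]
  ],
  "fingers": 0,
  "force": 40
}}

```text
t: 9.93
tool_pos: [488.8, -159.6, 96.7]
eef_rot: [[-0.961, -0.277, 0.025], [-0.275, 0.96, 0.044], [-0.036, 0.035, -0.999]]
ft_force: [0.2, 1.9, -4.9]
opening: 0.229
```

Gripped (19.5 mm opening on a 20 mm post). Now I push along the arc.

Request:
{"op": "arm_command", "data": {
  "commands": [
    [[0, 0.009, 0], 3.4],
    [[0, 0.009, 0], 3.4],
    [[0, 0.009, 0], 3.4],
    [[0, 0.009, 0], 3.4],
    [[0, 0.009, 0], 3.4]
  ]
}}

```text
t: 10.55
tool_pos: [483.3, -123.4, 96.9]
eef_rot: [[-0.999, 0.028, 0.026], [0.029, 0.999, 0.023], [-0.025, 0.024, -0.999]]
ft_force: [1.0, -6.3, -6.4]
opening: 0.227
```

```bash
cat > st.py <<'E'
from h import *
s=sense();p=s["tool_pos"];R=s["eef_rot"];g=p+6*R[:,2]
# arm angle from grip point about pivot
d=g[:2]-np.array([631.5,-123.2]);a0=np.arctan2(-37.3,-145.5);a=np.arctan2(d[1],d[0])
f=s["ft_force"]
print("t",s["t"],"grasp",g.round(1),"rad",np.linalg.norm(d).round(1),"tension",((a0-a)%(2*np.pi)).round(3),"f",f.round(1),"f tool",(R.T@f).round(1),"op",s["opening"].round(3))
print(R.round(3).tolist(), s["joints"].round(2))
E
python3 st.py
```

```text
Traceback (most recent call last):
  File "st.py", line 6, in <module>
    print("t",s["t"],"grasp",g.round(1),"rad",np.linalg.norm(d).round(1),"tension",((a0-a)%(2*np.pi)).round(3),"f",f.round(1),"f tool",(R.T@f).round(1),"op",s["opening"].round(3))
                                                                                                                                                             ^^^^^^^^^^^^^^^^^^
AttributeError: 'float' object has no attribute 'round'
```

Request:
{"op": "arm_command", "data": {
  "commands": [
    [[0, 0.009, 0], 3.0],
    [[0, 0.009, 0], 3.0],
    [[0, 0.009, 0], 3.0],
    [[0, 0.009, 0], 3.0],
    [[0, 0.009, 0], 3.0]
  ]
}}

```text
t: 11.18
tool_pos: [486.9, -89.6, 96.9]
eef_rot: [[-0.953, 0.301, 0.019], [0.301, 0.954, -0.003], [-0.019, 0.003, -1.0]]
ft_force: [-2.0, -6.0, -2.7]
opening: 0.225
```

```bash
sed -i 's/s\["opening"\].round(3)/s["opening"]/' st.py; python3 st.py
```

```text
t 11.175 grasp [487.  -89.6  90.9] rad 148.4 tension 0.479 f [-2.  -6.  -2.7] f tool [ 0.2 -6.4  2.6] op 0.22497324413288816
[[-0.953, 0.301, 0.019], [0.301, 0.954, -0.003], [-0.019, 0.003, -1.0]] [-0.18  0.35 -0.29  0.91  0.    0.12]
```

Request:
{"op": "arm_command", "data": {
  "commands": [
    [[0, 0.009, 0], 1.5],
    [[0, 0.009, 0], 1.5],
    [[0, 0.009, 0], 1.5],
    [[0, 0.007, 0], 1.0]
  ]
}}

```text
t: 11.68
tool_pos: [493.3, -67.6, 96.7]
eef_rot: [[-0.914, 0.406, 0.008], [0.406, 0.914, -0.023], [-0.016, -0.018, -1.0]]
ft_force: [-4.3, -9.5, -0.4]
opening: 0.221
```

```bash
python3 st.py
```

```text
t 11.675 grasp [493.4 -67.8  90.7] rad 148.8 tension 0.633 f [-4.3 -9.5 -0.4] f tool [  0.1 -10.4   0.6] op 0.22074221576452968
[[-0.914, 0.406, 0.008], [0.406, 0.914, -0.023], [-0.016, -0.018, -1.0]] [-0.12  0.36 -0.27  0.92 -0.02  0.29]
```

Request:
{"op": "arm_command", "data": {
  "commands": [
    [[0, 0.007, 0], 0.5],
    [[0, 0.006, 0], 0],
    [[0, 0.005, 0], 0],
    [[0, 0.005, 0], 0]
  ]
}}

```text
t: 12.18
tool_pos: [497.1, -58.4, 96.6]
eef_rot: [[-0.902, 0.431, -0.004], [0.431, 0.902, -0.042], [-0.015, -0.039, -0.999]]
ft_force: [-6.5, -12.6, 0.1]
opening: 0.224
```

```bash
python3 st.py
python3 - <<'E'
from h import *
s=sense();c=cam("wrist");cv2.imwrite("pics/w9.png",c["pixels"][:,:,::-1])
c=cam("top");cv2.imwrite("pics/t9.png",cv2.resize(c["pixels"][110:230,240:400,::-1],None,fx=5,fy=5,interpolation=cv2.INTER_CUBIC))
c=cam("scene");cv2.imwrite("pics/s9.png",cv2.resize(c["pixels"][140:315,195:385,::-1],None,fx=3.4,fy=3.4,interpolation=cv2.INTER_CUBIC))
E
python3 st.py
```

```text
t 12.175 grasp [497.1 -58.6  90.6] rad 149.1 tension 0.699 f [ -6.5 -12.6   0.1] f tool [  0.4 -14.2   0.4] op 0.22375671170798447
[[-0.902, 0.431, -0.004], [0.431, 0.902, -0.042], [-0.015, -0.039, -0.999]] [-0.09  0.37 -0.26  0.94 -0.04  0.35]
t 12.325 grasp [497.1 -58.6  90.6] rad 149.1 tension 0.699 f [ -6.6 -10.7  -0.6] f tool [  1.3 -12.5   1.1] op 0.22775197592589727
[[-0.903, 0.431, -0.003], [0.43, 0.902, -0.042], [-0.015, -0.039, -0.999]] [-0.09  0.37 -0.26  0.94 -0.04  0.35]
```

View pics/w9.png

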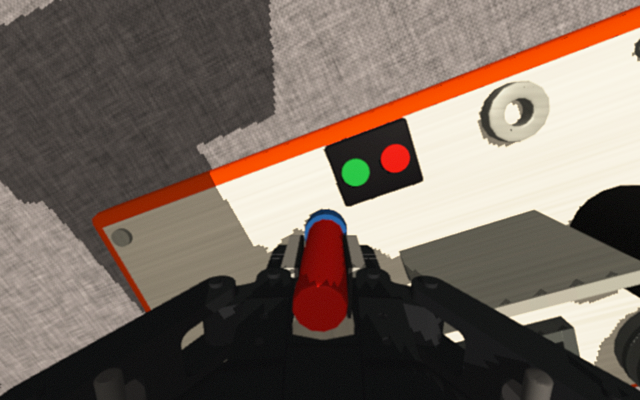

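View pics/s9.png

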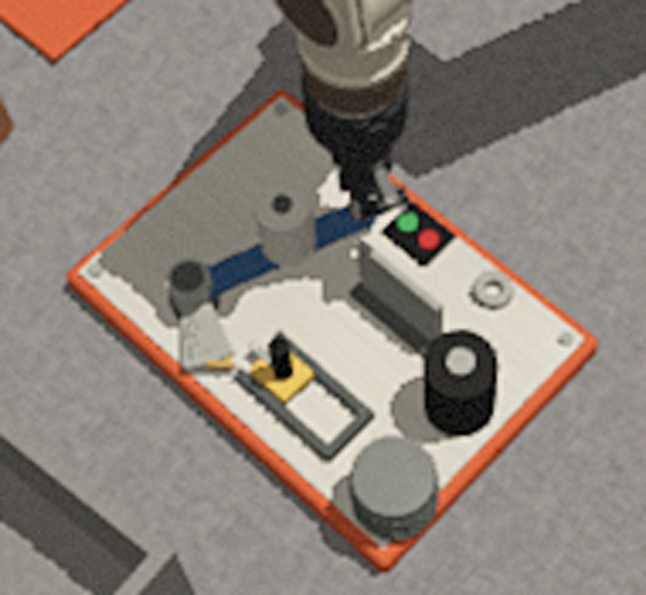

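View pics/t9.png

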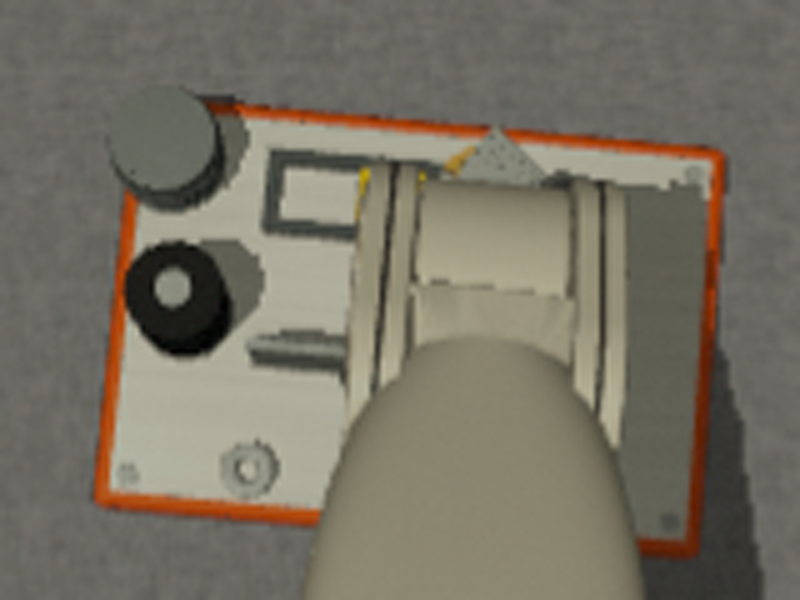

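The scene view shows the tooth past the pawl tip, with the slider at the tooth end of its frame. The handle is gripped, and the measured angle is steady at about 0.70 with about 12 N on the hand.

```bash
python3 - <<'E'
from station import *
print(finish_job())
E
python3 st.py
```

```text
the job is handed in; nothing more can be done
None
the job is handed in; nothing more can be done
```

I slid the pawl slider home by its black grip, pushed the tensioner arm back to its stop by the red handle, and handed the job in with the fingers still holding it. The hand-in gives no verdict.

- **Slider:** it moved about 25 mm, then the force rose from 5 N to 16 N, which I took as the hard stop. The later pictures show it at the tooth end of its frame.
- **Arm:** just before hand-in (12.3 s of the 48 s), I worked out the arm angle from the grasp point as about 0.70 rad. It did not change over the last 0.15 s. The hand carried about 12.5 N.
- **Click:** the scene picture shows the brass tooth past the pawl tip. I could not read the pawl's travel directly, so the click is judged from the arm angle and that picture.
- **Bystanders:** I touched none of them, and the bearing ring still lies on the deck. I did not measure the others again afterwards.

One check disagreed. The sander's centre worked out from the deck corners came out about 10 mm away from the one implied by the arm and grip points. I used the directly measured handle and grip points, and both grasps closed on them.

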